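# Set the drying blower to its third step

### The job

Castings are drying in front of the small green bench blower, and its step lever has been left at some setting. With fingertips only, pushing and never pinching the orange handle, gently slide the lever all the way back to the off end beside the red dot, then push it towards the outlet, counting three clicks, and leave it seated in the third notch. Never let it run past the third notch, since the next step would blow the castings away, and leave the castings, jar and brush where they are.

Things in the scene. Friction and masses are not known exactly. Their poses are not given: they have to be found in the camera images.
- blower: Green bench blower fixed to the worktop, 150 (x) x 200 (y) x 85 mm high; black louvred outlet standing out 20 mm more on its +y end. Origin: centre of the underside, z up. The lever's slot runs along y on the middle of the top (x = 0); its off end with a red dot is at -y. Black cross marks on the -x side of the slot show the six notches.
- step_lever (a joint): Travel of the lever along the blower's +y, m. 0 = off notch (stop at -0.0015); notches every 0.014: third at 0.042, last at 0.070. Starts in or near the first, second or third notch. A sprung plunger draws it into the nearest notch with a click: about 2 mm past midway between two notches it runs ahead of the finger into the next. Leaving a notch takes a push of 4 to 7 N.
- lever_grip (a point): Centre of the orange handle, a rounded block 30 (across the slot) x 16 (along it) x 36 mm high, axes parallel to the blower's; at (0, -0.035 + joint value, 0.120) in the blower's frame. Its underside is 17 mm above the blower's top (a thin stem joins them), its top 138 mm above the worktop.
- petal: Thin white cast petal tile, 55 x 57 x 16 mm, on a plywood board (190 x 130 x 12 mm) in front of the outlet; origin at the centre of its underside. To be left alone.
- cuff: Small white cast cuff, 46 x 36 x 15 mm, on the same board; origin at the centre of its underside. To be left alone.
- jar: White screw-lid jar with a blue lid, 65 mm wide, 92 mm high, standing beyond the blower; origin at the centre of its underside. To be left alone.
- brush: Blue brush, 12 x 220 x 12 mm, lying along its own y between robot and blower; origin at the centre of its underside. To be left alone.

How it is judged:
By the outcome, as a careful person would: the job done as asked, in the order asked, and still so for the second after the job is handed in, with the robot touching nothing.
It also fails if it takes over 64 s, if anything falls off the work surface, if the arm or the gripper's body presses on something with over 40 N, if the wrist force passes 120 N, or if a joint passes its speed limit or range.

### The arm

A 7-joint arm with a two-finger parallel gripper is mounted at the origin on a cart in front of the work surface, level with it; the furniture and walls round the work are solid. World frame = base frame: x ahead of the robot, y to its left, z up, the work surface at z = 0. Lengths are in m, angles in rad, forces in N, time in s.
With the tool pointing down it reaches from about 0.4 to 0.85 m from the base axis. Payload 10.4 kg.
Tool frame: the origin (TCP) lies between the finger pads; the fingertips stand 19 mm ahead of it and the grasp point (between the pads) is the TCP (manip.tip_reach is the z of the fingertips in the tool frame, in m); z points along the fingers, y is the direction in which the jaws open and shut (so a half turn about z gives the same grasp; the last joint's range is limited). The gripper opens to 85 mm and grips with 20 to 120 N. Pads are 22 mm wide; open, the fingers measure 114 mm over their backs; the gripper's body (76 mm by 85 mm) begins 54 mm behind the grasp point. The pads swing forward as they close: fully open they stand 13 mm farther back than shut.
Start: joints at [1.08, 0.332, -0.065, 1.46, 0.022, 1.35, -0.088], TCP at [0.282, -0.558, 0.25] pointing down, gripper open.
Joint ranges: [-2.6, 2.6], [-0.5, 2.12], [-1.47, 1.34], [0.16, 2.42], [-1.27, 4.41], [0.06, 2.06], [-2.6, 2.6]. Speed limits (rad/s): [2.22, 2.22, 2.79, 2.79, 3.14, 3.14, 3.14].

### API

Orientations are given as a unit quaternion [x, y, z, w].
In Python, from workcell import sensors, cams, manip gives the robot as it stands.
- The arm moves only by the shell command python3 -m jog 'ROWS' [FORCE]. ROWS is JSON, a list of rows, each a list of 3 entries, a list of its own where there are three numbers: the shift along the world's x, y, z in m, then the turn, a rotation vector about the world's x, y, z in rad, then the opening in per cent of the stroke, from 0 (shut) to 100 (fully open). In form: [[[dx, dy, dz], [wx, wy, wz], grip], ...]. A call has 1 to 5 rows; each row shifts and turns the pose as measured when the row begins; what a row does not reach is not made up. A row lasts 1/8 s, in which the tool goes at most 62.5 mm and 10.7 degrees, less where a joint would pass 70% of its speed; a pose out of reach is approached as far as the arm can. A call with a gripper value outside its range is refused whole. The fingers move at their own pace and stop on an object; FORCE is the grip in N (left out, the last holds). Time passes only in rows, so rows that do not move let the fingers close. It gives the time, the measured TCP pose, the force and the opening at its end, in the units of the state.
- sensors.get_obs(): the state, without advancing time (a new reading comes with each control period).
- cams.camera(name): name is "scene" or "top" or "wrist"; returns (picture, depth): 400x640x3 uint8, red, green, blue; 400x640 float32, m along the optical axis (not along the pixel's ray), 0 where there is no reading.
- cams.camera_model(name): a dict with "intrinsics" (3x3 intrinsics, pixels), "k1" (the pictures are not rectified: a ray, as slopes to the right and down, at radius r is drawn at 1 + k1 r^2 times it, then the intrinsics apply), "view" (4x4, takes a point from world to camera coordinates). Camera axes: x right, y down, z forward; pixel columns grow to the right and rows downward; lengths in m; the calibration is good to about 2 mm. A picture is of the moment at which its call begins: read the wrist's pose just before it. camera_model takes no time and is no camera call; for the wrist camera it gives the pose at the moment of the call.
- manip.hand_in(): hands the job in, once; it reports no verdict.
The state is a dict: "clock": time; "joint_pos": joint angles; "joint_velocities": joint speeds; "tau": joint torques, N m; "position": TCP position; "ee_rot": TCP orientation; "ft_force": force on the tool from outside, world axes, zero at the start; "torque": the same for the moment, N m; "grip_width": opening from 0.0 (shut) to 1.0 (fully open).
Only numpy, scipy, OpenCV 4.12 (cv2) and the standard library are available. Lean on these libraries where they do the work, as an engineer would, in place of code of your own. Each camera call takes 0.05 s, during which the arm holds its last target.

## Working session

There is one attempt and no reset: what is moved stays moved. The work goes in short steps, Python scripts to look and compute and a shell command to move; the robot and the scene stay as the last step left them, time stands still between calls to the robot, and variables do not carry over. Pictures are saved under pics/ and viewed, and the job is handed in when it is done.

```bash
ls; mkdir -p pics
cat > h.py <<'E'
import numpy as np, cv2
from workcell import sensors, cams, manip
def snap(n,f):
    m=cams.camera_model(n); p,d=cams.camera(n)
    cv2.imwrite(f'pics/{f}.png',p[:,:,::-1]); np.savez(f'pics/{f}.npz',p=p,d=d,K=m['intrinsics'],k1=m['k1'],V=m['view'])
    return p,d,m
def ray(uv,m):
    K=np.array(m['intrinsics']);k=float(m['k1'])
    xy=cv2.undistortPoints(np.array(uv,float).reshape(-1,1,2),K,np.array([k,0,0,0,0.])).reshape(-1,2)
    V=np.array(m['view']);R=V[:3,:3];t=V[:3,3]
    return -R.T@t, np.c_[xy,np.ones(len(xy))]@R
def onplane(uv,z,m):
    c,d=ray(uv,m); return c+d*((z-c[2])/d[:,2])[:,None]
def bydepth(uv,dep,m):
    c,d=ray(uv,m); return c+d*np.array(dep).reshape(-1,1)
E
python3 - <<'E'
from h import *
for n in("scene","top","wrist"): snap(n,n+'0')
o=sensors.get_obs();print(o); print(manip.tip_reach)
E
```

```text
pics
{'clock': 0.15, 'joint_pos': array([ 1.08042308,  0.33270681, -0.06471716,  1.46075918,  0.02159944,
        1.34990648, -0.08848233]), 'joint_velocities': array([ 0.00174846, -0.00167585, -0.00182829, -0.00164809, -0.00138632,
       -0.00021872,  0.00116225]), 'tau': array([ 1.13674629e-03, -6.25824881e+01,  4.92359628e-02, -3.91854250e+01,
        1.61602255e-02,  7.55360175e-03,  7.12984871e-08]), 'position': array([ 0.28169959, -0.557612  ,  0.24970601]), 'ee_rot': array([ 9.72766937e-01,  2.31784796e-01, -1.45880423e-04, -5.22224764e-04]), 'ft_force': array([-0.18893957, -0.4569543 , -0.29551359]), 'torque': array([ 0.00314862,  0.04805991, -0.0645857 ]), 'grip_width': 1.0007280650381778}
0.019
```

View pics/scene0.png

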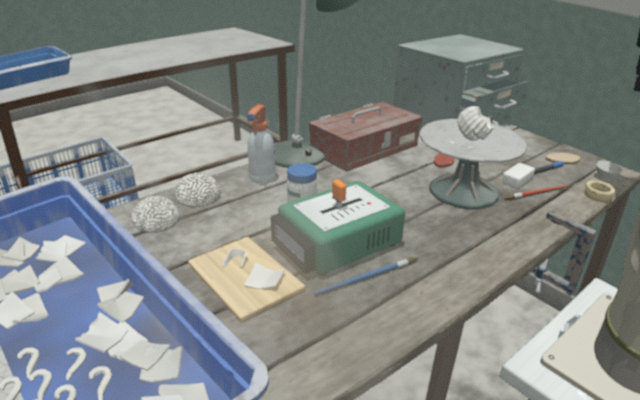

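View pics/top0.png

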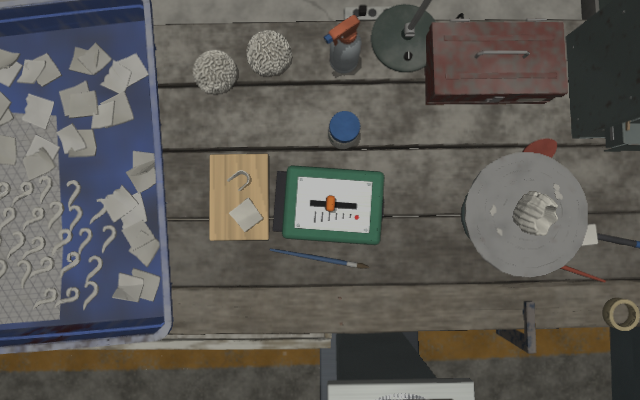

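View pics/wrist0.png

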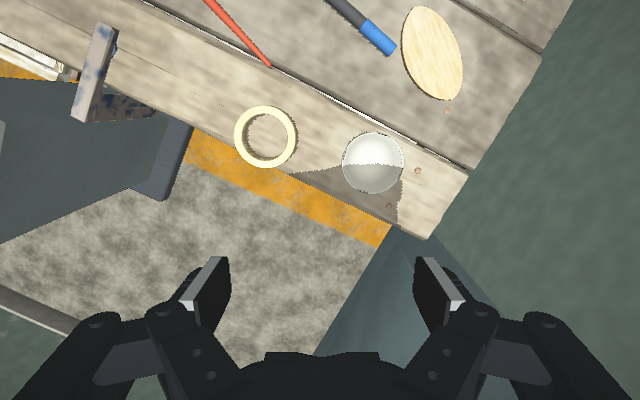

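The top view shows the blower around (333,205) with the orange handle at about (331,203), the red dot at (357,217) and the outlet on the left. The turntable is at (527,213), between the tool and the blower. Next I measure these.

```bash
cat > meas.py <<'E'
from h import *
def comps(mask,minA):
    n,l,s,c=cv2.connectedComponentsWithStats(mask.astype(np.uint8)); return [(s[i],c[i],l==i) for i in range(1,n) if s[i][4]>=minA]
def run(p,d,m,roi):
    u0,v0,u1,v1=roi
    hsv=cv2.cvtColor(p,cv2.COLOR_RGB2HSV); R=np.zeros(p.shape[:2],bool);R[v0:v1,u0:u1]=1
    H,S,Vv=[hsv[...,i].astype(int) for i in range(3)]
    out={}
    for nm,mk in dict(green=(H>60)&(H<95)&(S>90),orange=(H>4)&(H<18)&(S>150),red=((H<4)|(H>174))&(S>120),white=(S<40)&(Vv>170),blue=(H>100)&(H<118)&(S>110)).items():
        out[nm]=comps(mk&R,8)
    return out
E
python3 - <<'E'
from meas import *
p,d,m=snap('top','top1')
o=run(p,d,m,(200,100,400,275))
for k,L in o.items():
    for s,c,l in L:
        z=np.median(d[l][d[l]>0]); w=bydepth([c],[z],m)[0]
        print(k,s,c.round(1),w.round(4))
g=max(o['green'],key=lambda t:t[0][4])[2]
v,u=np.nonzero(g); P=bydepth(np.c_[u,v],d[v,u],m); P=P[(P[:,2]>.07)&(P[:,2]<.1)]
w=max(o['white'],key=lambda t:t[0][4])[2]; v,u=np.nonzero(w);W=bydepth(np.c_[u,v],d[v,u],m)
print(np.median(W[:,2]))
A=np.r_[P,W]; r=cv2.minAreaRect(A[:,:2].astype(np.float32)*1000);print(r)
print(cv2.minAreaRect(W[:,:2].astype(np.float32)*1000))
og=o['orange'][0][2]; v,u=np.nonzero(og);O=bydepth(np.c_[u,v],d[v,u],m);O=O[O[:,2]>.128];print(O.min(0),O.max(0),O.mean(0),len(O))
print(cams.camera_model('top')['view'])
cv2.imwrite('pics/topcrop.png',cv2.resize(p[150:260,260:400,::-1],None,fx=5,fy=5,interpolation=cv2.INTER_CUBIC))
p,d,m=snap('scene','scene1')
cv2.imwrite('pics/scrop.png',cv2.resize(p[160:280,260:420,::-1],None,fx=5,fy=5,interpolation=cv2.INTER_CUBIC))
E
```

```text
green [ 283  166  101   78 2976] [332.8 205.2] [0.5336 0.1434 0.0833]
orange [326 196   9  15 119] [330.1 203.1] [0.5353 0.1501 0.137 ]
red [355 215   4   4  12] [356.2 216.7] [0.5098 0.0971 0.087 ]
white [ 295  177   77   56 3135] [333. 204.] [0.5358 0.143  0.0858]
white [230 207  14  15  72] [236.2 215. ] [0.5183 0.3516 0.0147]
blue [330 111  30  31 726] [344.1 126.2] [0.692  0.1182 0.0923]
0.08581367783753113
((535.7113647460938, 142.79193115234375), (197.56959533691406, 146.77359008789062), 85.13834381103516)
((535.40625, 143.20968627929688), (147.1224822998047, 102.60826873779297), 85.08263397216797)
[0.52227749 0.14262348 0.1318061 ] [0.5489539  0.15796965 0.1404849 ] [0.53535814 0.14983586 0.13693246] 115
[[-0.01464054 -0.9998613  -0.00793979  0.1851189 ]
 [-0.99801338  0.01509919 -0.06116621  0.55106616]
 [ 0.06127761  0.00702851 -0.99809601  0.91164449]
 [ 0.          0.          0.          1.        ]]
```

View pics/topcrop.png

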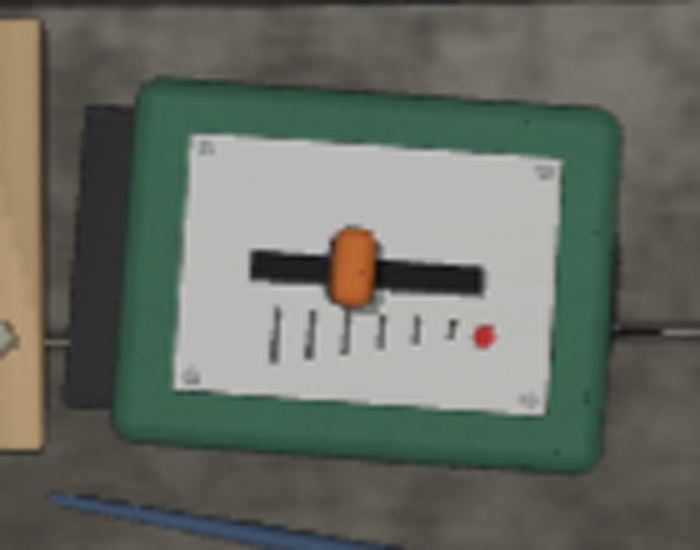

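View pics/scrop.png

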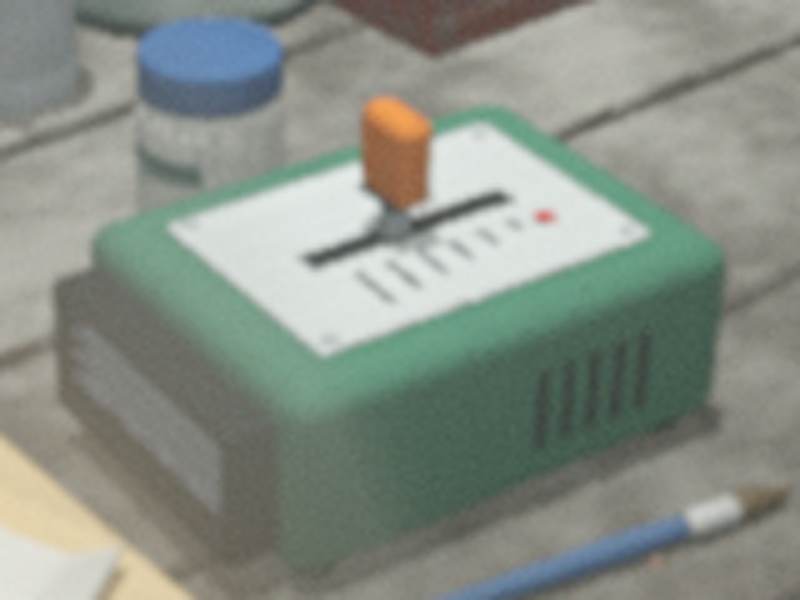

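The blower centre measures (0.5356, 0.143) with yaw about -4.9°. Its plate is at z 0.086 and the rectangle is 147x198 mm, which agrees with the stated size. The handle is at (0.535, 0.150), so the joint reads about 0.042, the third notch. I'll shut the gripper, go high over the turntable, and turn +58° so the flat sides of the fingers do the pushing.

```bash
python3 -m jog '[[[0,0,0.05],[0,0,0],0],[[0.005,0.02,0.04],[0,0,0.07],0],[[0.017,0.05,0],[0,0,0.07],0],[[0.017,0.05,0],[0,0,0.07],0],[[0.017,0.05,0],[0,0,0.07],0]]' 30
```

```text
clock: 0.88
position: [0.3362, -0.3856, 0.3406]
ee_rot: [0.931, 0.366, -0.001, -0.001]
ft_force: [1.1, -0.2, 0.2]
grip_width: -0.001
```

```bash
python3 -m jog '[[[0.017,0.05,0],[0,0,0.08],0],[[0.017,0.05,0],[0,0,0.08],0],[[0.017,0.05,0],[0,0,0.08],0],[[0.017,0.05,0],[0,0,0.08],0],[[0.017,0.05,0],[0,0,0.08],0]]'
```

```text
clock: 1.5
position: [0.4225, -0.1266, 0.3411]
ee_rot: [0.836, 0.549, -0.002, 0.001]
ft_force: [0.6, -1.2, 0.3]
grip_width: 0.002
```

```bash
python3 -m jog '[[[0.02,0.052,0],[0,0,0.08],0],[[0.02,0.052,0],[0,0,0.08],0],[[0.02,0.052,0],[0,0,0.08],0],[[0.02,0.052,0],[0,0,0.08],0],[[0.02,0.052,0],[0,0,0],0]]'
```

```text
clock: 2.12
position: [0.524, 0.1415, 0.3422]
ee_rot: [0.735, 0.679, -0.001, 0.003]
ft_force: [1.1, -1.1, 0.6]
grip_width: -0.005
```

```bash
python3 -m jog '[[[0.015,0.05,0],[0,0,0],0],[[0,0,-0.03],[0,0,0],0],[[0,0,0],[0,0,0],0]]'
python3 - <<'E'
from h import *
snap('wrist','w2')
from scipy.spatial.transform import Rotation as R
o=sensors.get_obs();print(R.from_quat(o['ee_rot']).as_matrix().round(3),o['position'])
E
```

```text
clock: 2.5
position: [0.5389, 0.1981, 0.3109]
ee_rot: [0.732, 0.681, -0.0, 0.001]
ft_force: [0.3, 0.5, 0.4]
grip_width: 0.001
[[ 0.073  0.997  0.004]
 [ 0.997 -0.073 -0.001]
 [-0.001  0.004 -1.   ]] [0.53925983 0.19871615 0.31273884]
```

View pics/w2.png

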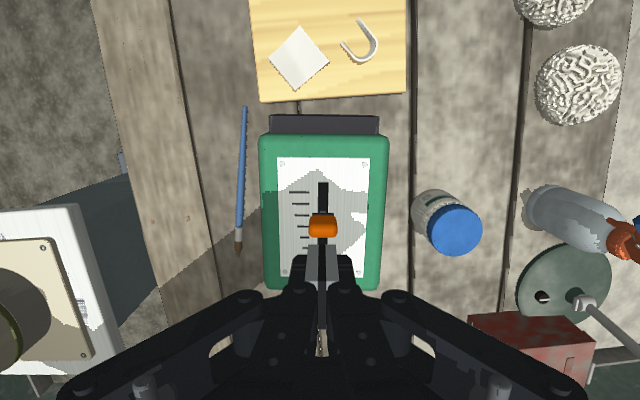

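The wrist view shows the handle at (322,225) above the slot, with the marks to its left, the shut fingers at (322,260) and the castings at (300,55). I use it for a second measurement of the handle and plate.

Run:
```python
from meas import *
z=np.load('pics/w2.npz');p,d=z['p'],z['d'];m=dict(intrinsics=z['K'],k1=z['k1'],view=z['V'])
hsv=cv2.cvtColor(p,cv2.COLOR_RGB2HSV)
H,S,V=[hsv[...,i].astype(int) for i in range(3)]
C=np.array([.5356,.143]);y=np.array([.0853,.9964]);x=np.array([.9964,-.0853])
mk=(H>4)&(H<18)&(S>150);mk[:, :290]=0;mk[:,360:]=0;mk[:200]=0;mk[250:]=0
v,u=np.nonzero(mk);P=bydepth(np.c_[u,v],d[v,u],m)
T=P[P[:,2]>P[:,2].max()-.006];print(len(T),T.min(0),T.max(0))
a=(T[:,:2]-C)@y;b=(T[:,:2]-C)@x;print('along',a.min(),a.max(),'q',(a.min()+a.max())/2+.035,'lat',b.min(),b.max())
g=(H>60)&(H<95)&(S>90);v,u=np.nonzero(g);P=bydepth(np.c_[u,v],d[v,u],m);P=P[(P[:,2]>.075)&(P[:,2]<.095)&(P[:,1]<.3)]
print('blower lat',((P[:,:2]-C)@x).min(),((P[:,:2]-C)@x).max(),'along max',((P[:,:2]-C)@y).max())
v,u=np.nonzero((H<400));P=bydepth(np.c_[u,v],d[v,u],m)
F=P[(P[:,2]>.2)&(abs((P[:,:2]-C)@x)<.05)&(P[:,2]<.33)]
for zz in np.arange(.28,.33,.006):
    Q=F[(F[:,2]>zz)&(F[:,2]<zz+.006)]
    if len(Q):print(zz.round(3),len(Q),((Q[:,:2]-C)@x).min().round(4),((Q[:,:2]-C)@x).max().round(4),((Q[:,:2]-C)@y).min().round(4),((Q[:,:2]-C)@y).max().round(4))
o=sensors.get_obs();t=o['position'];print('tcp lat/along',(t[:2]-C)@x,(t[:2]-C)@y,t[2])
```

```text
5 [0.54412607 0.27299068 0.43357229] [0.54412607 0.27299068 0.43357229]
along 0.13024998529583634 0.13024998529583634 q 0.16524998529583634 lat -0.0025928274460771603 -0.0025928274460771603
blower lat -0.07372913133972657 0.07438145699812876 along max 0.1009884680574233
0.292 70 -0.0128 0.0077 0.0619 0.0672
0.298 308 -0.0151 0.012 0.0619 0.0673
0.304 362 -0.0151 0.0121 0.0619 0.0674
0.31 418 -0.0152 0.012 0.0618 0.0678
0.316 425 -0.0153 0.012 0.0623 0.0677
0.322 312 -0.0151 0.0118 0.0441 0.0676
0.328 459 -0.0116 0.0067 0.0444 0.0681
tcp lat/along -0.0011059379541698683 0.05582775979658879 0.3127388436514468
```

```bash
cat > q.py <<'E'
from meas import *
C=np.array([.5356,.143]);y=np.array([.0853,.9964]);x=np.array([.9964,-.0853])
def handle(p,d,m):
    hsv=cv2.cvtColor(p,cv2.COLOR_RGB2HSV);H,S,V=[hsv[...,i].astype(int) for i in range(3)]
    v,u=np.nonzero((H>4)&(H<18)&(S>150)&(d>0));P=bydepth(np.c_[u,v],d[v,u],m)
    k=(abs((P[:,:2]-C)@x)<.025)&(abs((P[:,:2]-C)@y)<.08)&(P[:,2]>.1)&(P[:,2]<.145);T=P[k]
    T=T[T[:,2]>.131];a=(T[:,:2]-C)@y;b=(T[:,:2]-C)@x
    print('n',len(T),'z',T[:,2].max().round(4),'along',a.min().round(4),a.max().round(4),'q %.4f mean %.4f'%((a.min()+a.max())/2+.035,a.mean()+.035),'lat',b.min().round(4),b.max().round(4))
def tcp():
    o=sensors.get_obs();t=o['position'];al=(t[:2]-C)@y
    print('t %.2f tcp lat %.4f along %.4f z %.4f'%(o['clock'],(t[:2]-C)@x,al,t[2]),'F along %.2f'%(o['ft_force'][:2]@y),o['ft_force'].round(2),'qface+ %.4f qface- %.4f'%(al-.0117-.008+.035,al+.0117+.008+.035))
E
python3 - <<'E'
from q import *
for f in('w2','top1'):
    z=np.load(f'pics/{f}.npz');handle(z['p'],z['d'],dict(intrinsics=z['K'],k1=z['k1'],view=z['V']))
tcp()
E
```

```text
n 378 z 0.1395 along 0.0011 0.0159 q 0.0435 mean 0.0448 lat -0.0135 0.0142
n 115 z 0.1405 along -0.0008 0.0145 q 0.0419 mean 0.0418 lat -0.0141 0.013
t 2.55 tcp lat -0.0011 along 0.0558 z 0.3127 F along 0.66 [-0.64  0.71 -0.68] qface+ 0.0711 qface- 0.1105
```

Both views agree: the joint is at about 0.042 to 0.0435, the third notch. I descend on the outlet side of the handle with about 13 mm clearance.

```bash
python3 -m jog '[[[-0.001,-0.006,-0.045],[0,0,-0.01],0],[[0,-0.006,-0.045],[0,0,0],0],[[0,0,-0.045],[0,0,0],0],[[0,0,-0.035],[0,0,0],0],[[0,0,-0.011],[0,0,0],0]]'; python3 -c 'from q import *;tcp()'
```

```text
clock: 3.18
position: [0.5426, 0.183, 0.1363]
ee_rot: [0.738, 0.674, 0.006, 0.006]
ft_force: [-0.3, 0.1, -0.9]
grip_width: -0.003
t 3.17 tcp lat 0.0036 along 0.0405 z 0.1363 F along 0.08 [-0.34  0.11 -0.91] qface+ 0.0558 qface- 0.0952
```

```bash
python3 -m jog '[[[-0.003,0,-0.009],[0,0,0],0],[[0,0,0],[0,0,0],0],[[-0.001,-0.004,0],[0,0,0],0],[[0,-0.003,0],[0,0,0],0]]'; python3 -c 'from q import *;tcp()'
```

```text
clock: 3.68
position: [0.5408, 0.1759, 0.1315]
ee_rot: [0.739, 0.674, 0.009, 0.008]
ft_force: [-0.3, -0.7, 0.1]
grip_width: -0.001
t 3.67 tcp lat 0.0024 along 0.0333 z 0.1315 F along -0.77 [-0.34 -0.74  0.1 ] qface+ 0.0486 qface- 0.0880
```

```bash
python3 -m jog '[[[0,-0.002,0],[0,0,0],0],[[0,-0.002,0],[0,0,0],0],[[0,-0.002,0],[0,0,0],0]]'; python3 -c 'from q import *;tcp()'
```

```text
clock: 4.05
position: [0.5413, 0.1693, 0.1324]
ee_rot: [0.739, 0.674, 0.009, 0.008]
ft_force: [-0.4, -0.1, 0.0]
grip_width: 0.005
t 4.05 tcp lat 0.0034 along 0.0267 z 0.1324 F along -0.16 [-0.38 -0.13  0.03] qface+ 0.0420 qface- 0.0814
```

```bash
python3 -m jog '[[[-0.001,-0.002,-0.004],[0,0,0],0],[[-0.001,-0.002,-0.001],[0,0,0],0],[[0,-0.002,0],[0,0,0],0]]'; python3 -c 'from q import *;tcp()'
```

```text
clock: 4.42
position: [0.5406, 0.1682, 0.1286]
ee_rot: [0.738, 0.675, 0.014, 0.007]
ft_force: [1.7, 8.7, -3.2]
grip_width: -0.0
t 4.42 tcp lat 0.0028 along 0.0255 z 0.1286 F along 8.83 [ 1.71  8.72 -3.24] qface+ 0.0408 qface- 0.0802
```

In contact at about 9 N. I continue in small steps.

```bash
python3 -m jog '[[[0,-0.003,0],[0,0,0],0],[[0,-0.003,0],[0,0,0],0]]'; python3 -c 'from q import *;tcp()'
```

```text
clock: 4.68
position: [0.5404, 0.1677, 0.1287]
ee_rot: [0.736, 0.677, 0.017, 0.005]
ft_force: [2.8, 10.3, -2.4]
grip_width: 0.0
t 4.67 tcp lat 0.0027 along 0.0250 z 0.1287 F along 10.54 [ 2.76 10.34 -2.38] qface+ 0.0403 qface- 0.0797
```

```bash
python3 -m jog '[[[0,-0.003,0],[0,0,0],0],[[0,-0.003,0],[0,0,0],0]]'; python3 -c 'from q import *;tcp()'
```

```text
clock: 4.92
position: [0.5404, 0.1677, 0.1289]
ee_rot: [0.734, 0.679, 0.021, 0.003]
ft_force: [4.3, 11.9, -3.1]
grip_width: -0.002
t 4.92 tcp lat 0.0027 along 0.0250 z 0.1289 F along 12.23 [ 4.3  11.91 -3.05] qface+ 0.0403 qface- 0.0797
```

The push is up to 12 N with no movement, so I look before pushing harder.

Run:
```python
from q import *
p,d,m=snap('wrist','w3');handle(p,d,m)
p2,d2,m2=snap('scene','s3');handle(p2,d2,m2);tcp()
a=cv2.resize(p2[120:260,270:420],None,fx=4,fy=4,interpolation=cv2.INTER_CUBIC)
cv2.imwrite('pics/s3c.png',a[:,:,::-1])
```

```text
n 84 z 0.1384 along -0.0002 0.0076 q 0.0387 mean 0.0391 lat 0.0004 0.0044
n 24 z 0.1384 along 0.005 0.0121 q 0.0436 mean 0.0435 lat -0.0182 -0.0051
t 5.03 tcp lat 0.0027 along 0.0249 z 0.1288 F along 9.93 [ 3.55  9.66 -2.84] qface+ 0.0402 qface- 0.0796
```

View pics/w3.png

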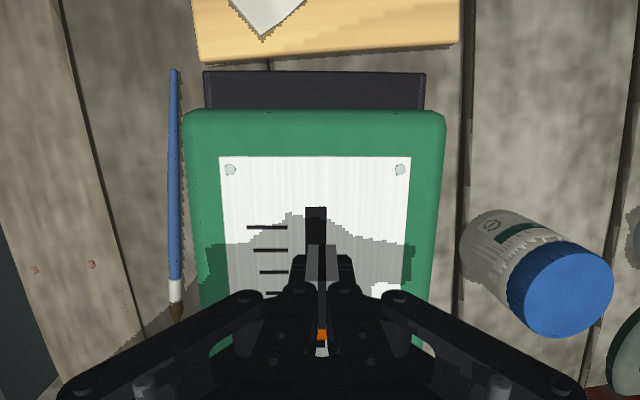

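View pics/s3c.png

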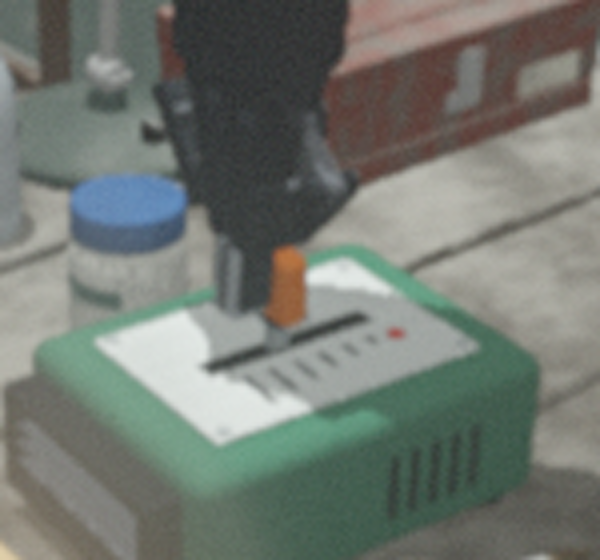

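The contact is sound: fingers flat on the handle's outlet face, lever still in notch 3. I use slightly larger steps. Overrun towards off does no harm.

```bash
python3 -m jog '[[[0,-0.005,0],[0,0,0],0],[[0,-0.005,0],[0,0,0],0]]'; python3 -c 'from q import *;tcp()'
```

```text
clock: 5.28
position: [0.54, 0.162, 0.1288]
ee_rot: [0.733, 0.68, 0.024, 0.001]
ft_force: [0.2, 3.1, 0.7]
grip_width: -0.0
t 5.28 tcp lat 0.0027 along 0.0193 z 0.1288 F along 3.11 [0.19 3.11 0.74] qface+ 0.0346 qface- 0.0740
```

```bash
python3 -m jog '[[[0,-0.003,0],[0,0,0],0],[[0,-0.003,0],[0,0,0],0]]'; python3 -c 'from q import *;tcp()
from scipy.spatial.transform import Rotation as R
print(R.from_quat(sensors.get_obs()["ee_rot"]).as_matrix().round(3))'
```

```text
clock: 5.52
position: [0.5396, 0.1552, 0.1282]
ee_rot: [0.733, 0.68, 0.023, 0.001]
ft_force: [0.6, -0.1, -0.8]
grip_width: 0.001
t 5.53 tcp lat 0.0030 along 0.0125 z 0.1282 F along -0.09 [ 0.64 -0.15 -0.83] qface+ 0.0278 qface- 0.0672
[[ 0.074  0.997  0.035]
 [ 0.997 -0.075  0.03 ]
 [ 0.033  0.033 -0.999]]
```

Click into notch 2. I correct the 2° tilt and push on.

```bash
python3 -m jog '[[[-0.002,0,0],[-0.03,0.035,0],0],[[-0.001,-0.003,0],[0,0,0],0],[[0,-0.005,0],[0,0,0],0]]'; python3 -c 'from q import *;tcp()'
```

```text
clock: 5.9
position: [0.5372, 0.1511, 0.1285]
ee_rot: [0.732, 0.681, 0.003, -0.002]
ft_force: [-1.3, 7.3, -1.9]
grip_width: -0.002
t 5.90 tcp lat 0.0009 along 0.0082 z 0.1285 F along 7.12 [-1.28  7.26 -1.92] qface+ 0.0235 qface- 0.0629
```

```bash
python3 -m jog '[[[0,-0.005,0],[0,0,0],0],[[0,-0.005,0],[0,0,0],0]]'; python3 -c 'from q import *;tcp()'
```

```text
clock: 6.15
position: [0.5369, 0.1412, 0.1283]
ee_rot: [0.732, 0.681, 0.003, -0.002]
ft_force: [-0.5, -0.3, -0.2]
grip_width: -0.002
t 6.15 tcp lat 0.0014 along -0.0017 z 0.1283 F along -0.38 [-0.46 -0.34 -0.23] qface+ 0.0136 qface- 0.0530
```

Notch 1. Now on to off.

```bash
python3 -m jog '[[[0,-0.004,0],[0,0,0],0],[[0,-0.005,0],[0,0,0],0],[[0,-0.005,0],[0,0,0],0]]'; python3 -c 'from q import *;tcp()'
```

```text
clock: 6.52
position: [0.5362, 0.1294, 0.1282]
ee_rot: [0.731, 0.682, 0.005, -0.004]
ft_force: [0.5, -0.8, -1.2]
grip_width: -0.006
t 6.53 tcp lat 0.0018 along -0.0135 z 0.1282 F along -0.75 [ 0.49 -0.79 -1.22] qface+ 0.0018 qface- 0.0412
```

```bash
python3 -m jog '[[[0,-0.002,0],[0,0,0],0],[[0,-0.003,0],[0,0,0],0],[[0,-0.003,0],[0,0,0],0]]'; python3 -c 'from q import *;tcp()'
```

```text
clock: 6.9
position: [0.5361, 0.1253, 0.1284]
ee_rot: [0.73, 0.683, 0.007, -0.006]
ft_force: [3.5, 14.1, -6.1]
grip_width: 0.003
t 6.90 tcp lat 0.0020 along -0.0176 z 0.1284 F along 14.36 [ 3.55 14.11 -6.12] qface+ -0.0023 qface- 0.0371
```

The handle is firmly against the off stop (about 14 N, joint about -0.0015). I back off, lift and look.

```bash
python3 -m jog '[[[0,0.006,0],[0,0,0],0],[[0,0.008,0],[0,0,0],0],[[0,0,0.03],[0,0,0],0],[[0,0,0.035],[0,0,0],0],[[0,0,0],[0,0,0],0]]'
python3 - <<'E'
from q import *
tcp()
for n in('wrist','scene','top'):
    p,d,m=snap(n,n[0]+'4');handle(p,d,m)
    if n=='scene':cv2.imwrite('pics/s4c.png',cv2.resize(p[120:260,270:420,::-1],None,fx=4,fy=4,interpolation=cv2.INTER_CUBIC))
E
```

```text
clock: 7.52
position: [0.5359, 0.1388, 0.1947]
ee_rot: [0.731, 0.683, 0.006, -0.005]
ft_force: [0.4, 0.3, -0.8]
grip_width: -0.001
t 7.53 tcp lat 0.0007 along -0.0041 z 0.1947 F along 0.33 [ 0.39  0.3  -0.84] qface+ 0.0112 qface- 0.0506Traceback (most recent call last):
  File "<stdin>", line 4, in <module>
  File "q.py", line 8, in handle
    print('n',len(T),'z',T[:,2].max().round(4),'along',a.min().round(4),a.max().round(4),'q %.4f mean %.4f'%((a.min()+a.max())/2+.035,a.mean()+.035),'lat',b.min().round(4),b.max().round(4))
                         ~~~~~~~~~~^^
    return umr_maximum(a, axis, None, out, keepdims, initial, where)
ValueError: zero-size array to reduction operation maximum which has no identity
```

Run:
```python
from q import *
p,d,m=snap('scene','s4')
cv2.imwrite('pics/s4c.png',cv2.resize(p[120:260,270:420,::-1],None,fx=4,fy=4,interpolation=cv2.INTER_CUBIC))
handle(p,d,m)
```

```text
n 37 z 0.1393 along -0.0363 -0.0274 q 0.0031 mean 0.0034 lat -0.0185 0.0075
```

View pics/s4c.png

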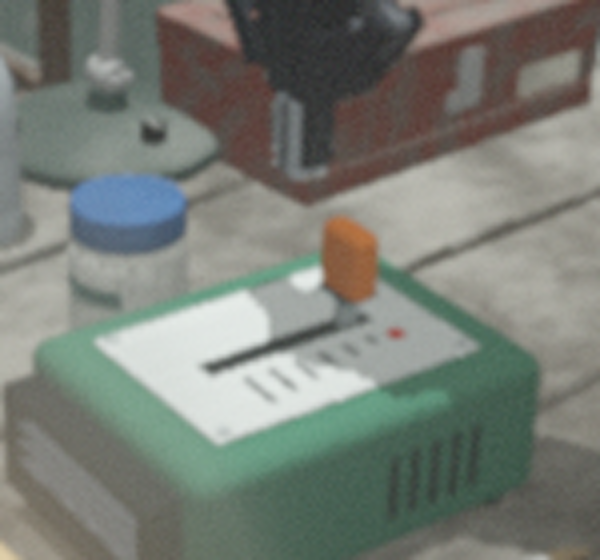

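The crop shows the stem at the red-dot end of the slot, so the lever is off. I cross over the handle to its red-dot side.

```bash
python3 -m jog '[[[-0.004,-0.035,0],[0,0,0],0],[[-0.003,-0.031,0],[0,0,-0.01],0],[[0,0,0],[0,0,0],0]]'; python3 -c 'from q import *;tcp()'
```

```text
clock: 8.0
position: [0.5257, 0.0699, 0.1883]
ee_rot: [0.734, 0.679, 0.002, -0.008]
ft_force: [0.3, 0.1, -0.1]
grip_width: -0.0
t 8.00 tcp lat -0.0037 along -0.0737 z 0.1883 F along 0.12 [ 0.27  0.1  -0.07] qface+ -0.0584 qface- -0.0190
```

```bash
python3 -m jog '[[[0.003,0,-0.035],[0,0,0],0],[[0,0,-0.02],[0,0,0],0],[[0,0,-0.006],[0,0,0],0],[[0,0,0],[0,0,0],0]]'; python3 -c 'from q import *;tcp()
from scipy.spatial.transform import Rotation as R
print(R.from_quat(sensors.get_obs()["ee_rot"]).as_matrix().round(3))'
```

```text
clock: 8.5
position: [0.5275, 0.0717, 0.1236]
ee_rot: [0.734, 0.679, 0.001, -0.009]
ft_force: [-0.8, -0.7, -0.6]
grip_width: -0.002
t 8.50 tcp lat -0.0020 along -0.0718 z 0.1236 F along -0.77 [-0.8  -0.7  -0.61] qface+ -0.0565 qface- -0.0171
[[ 0.077  0.997 -0.01 ]
 [ 0.997 -0.077  0.015]
 [ 0.014 -0.011 -1.   ]]
```

```bash
python3 -m jog '[[[0.001,0.005,0.003],[0,0,0],0],[[0.001,0.004,0],[0,0,0],0],[[0,0.003,0],[0,0,0],0],[[0,0.002,0],[0,0,0],0]]'; python3 -c 'from q import *;tcp()'
```

```text
clock: 9.0
position: [0.5307, 0.0875, 0.1289]
ee_rot: [0.734, 0.68, 0.002, -0.008]
ft_force: [0.0, -0.4, -0.0]
grip_width: -0.001
t 9.00 tcp lat -0.0001 along -0.0557 z 0.1289 F along -0.36 [ 0.   -0.36 -0.04] qface+ -0.0404 qface- -0.0010
```

```bash
python3 -m jog '[[[0,0.002,0],[0,0,0],0],[[0,0.003,0],[0,0,0],0],[[0,0.003,0],[0,0,0],0]]'; python3 -c 'from q import *;tcp()'
```

```text
clock: 9.38
position: [0.5309, 0.0909, 0.129]
ee_rot: [0.735, 0.678, -0.0, -0.006]
ft_force: [-2.7, -9.9, 5.1]
grip_width: -0.003
t 9.38 tcp lat -0.0002 along -0.0523 z 0.1290 F along -10.05 [-2.7  -9.86  5.15] qface+ -0.0370 qface- 0.0024
```

```bash
python3 -m jog '[[[0,0.003,0],[0,0,0],0]]'; python3 -c 'from q import *;tcp()'
```

```text
clock: 9.5
position: [0.5309, 0.0912, 0.1291]
ee_rot: [0.736, 0.677, -0.002, -0.005]
ft_force: [-3.5, -9.6, 6.3]
grip_width: 0.003
t 9.50 tcp lat -0.0003 along -0.0520 z 0.1291 F along -9.85 [-3.54 -9.58  6.25] qface+ -0.0367 qface- 0.0027
```

```bash
python3 -m jog '[[[0,0.004,0],[0,0,0],0],[[0,0.004,0],[0,0,0],0]]'; python3 -c 'from q import *;tcp()'
```

```text
clock: 9.75
position: [0.5311, 0.0942, 0.1292]
ee_rot: [0.737, 0.675, -0.005, -0.003]
ft_force: [-0.8, -5.8, 2.2]
grip_width: 0.003
t 9.75 tcp lat -0.0004 along -0.0490 z 0.1292 F along -5.82 [-0.84 -5.77  2.24] qface+ -0.0337 qface- 0.0057
```

```bash
python3 -m jog '[[[0,0.003,0],[0,0,0],0]]'; python3 -c 'from q import *;tcp()'
```

```text
clock: 9.88
position: [0.5312, 0.0959, 0.1292]
ee_rot: [0.738, 0.675, -0.005, -0.002]
ft_force: [-1.6, -3.3, 1.9]
grip_width: -0.003
t 9.88 tcp lat -0.0004 along -0.0473 z 0.1292 F along -3.44 [-1.56 -3.32  1.87] qface+ -0.0320 qface- 0.0074
```

```bash
python3 -m jog '[[[0,0.002,0],[0,0,0],0]]'; python3 -c 'from q import *;tcp()'
```

```text
clock: 10.0
position: [0.5313, 0.0976, 0.1292]
ee_rot: [0.738, 0.675, -0.005, -0.002]
ft_force: [0.4, -1.5, 1.0]
grip_width: -0.003
t 10.00 tcp lat -0.0004 along -0.0456 z 0.1292 F along -1.42 [ 0.36 -1.46  1.03] qface+ -0.0303 qface- 0.0091
```

```bash
python3 -m jog '[[[0,0.002,0],[0,0,0],0],[[0,0,0],[0,0,0],0]]'
python3 - <<'E'
from q import *
tcp()
p,d,m=snap('scene','s5');handle(p,d,m)
cv2.imwrite('pics/s5c.png',cv2.resize(p[120:260,270:420,::-1],None,fx=4,fy=4,interpolation=cv2.INTER_CUBIC))
E
```

```text
clock: 10.25
position: [0.5311, 0.1009, 0.1292]
ee_rot: [0.738, 0.675, -0.005, -0.002]
ft_force: [0.1, -0.1, 0.5]
grip_width: -0.001
t 10.25 tcp lat -0.0008 along -0.0423 z 0.1292 F along -0.06 [ 0.12 -0.07  0.5 ] qface+ -0.0270 qface- 0.0124
n 42 z 0.1392 along -0.0243 -0.0133 q 0.0162 mean 0.0173 lat -0.0159 0.0061
```

View pics/s5c.png

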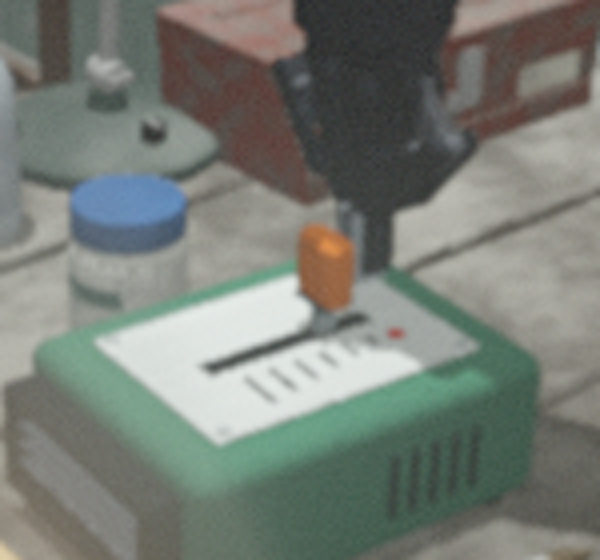

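First click: the scene estimate moved +13 mm and the force dropped to zero. On to the second.

```bash
python3 -m jog '[[[0,0.003,0],[0,0,0],0],[[0,0.003,0],[0,0,0],0],[[0,0.004,0],[0,0,0],0]]'; python3 -c 'from q import *;tcp()'
```

```text
clock: 10.68
position: [0.5313, 0.1065, 0.1291]
ee_rot: [0.739, 0.674, -0.008, -0.0]
ft_force: [-1.8, -9.1, 4.1]
grip_width: 0.0
t 10.68 tcp lat -0.0011 along -0.0368 z 0.1291 F along -9.21 [-1.77 -9.09  4.13] qface+ -0.0215 qface- 0.0179
```

```bash
python3 -m jog '[[[0.001,0.004,0],[0,0,0],0],[[0,0.003,0],[0,0,0],0]]'; python3 -c 'from q import *;tcp()'
```

```text
clock: 10.92
position: [0.532, 0.1113, 0.129]
ee_rot: [0.74, 0.673, -0.009, 0.0]
ft_force: [0.2, -1.7, 1.4]
grip_width: 0.001
t 10.93 tcp lat -0.0009 along -0.0318 z 0.1290 F along -1.66 [ 0.16 -1.68  1.38] qface+ -0.0165 qface- 0.0229
```

```bash
python3 -m jog '[[[0,0.002,0],[0,0,0],0]]'; python3 -c 'from q import *;tcp()'
```

```text
clock: 11.05
position: [0.532, 0.1139, 0.129]
ee_rot: [0.74, 0.673, -0.009, 0.0]
ft_force: [-0.1, 0.3, 0.1]
grip_width: -0.001
t 11.05 tcp lat -0.0011 along -0.0293 z 0.1290 F along 0.26 [-0.09  0.26  0.1 ] qface+ -0.0140 qface- 0.0254
```

```bash
python3 -m jog '[[[0,0,0],[0,0,0],0]]'
python3 - <<'E'
from q import *
tcp()
p,d,m=snap('scene','s6');handle(p,d,m)
E
```

```text
clock: 11.18
position: [0.5319, 0.1146, 0.129]
ee_rot: [0.739, 0.673, -0.009, -0.0]
ft_force: [0.5, -0.1, 0.8]
grip_width: -0.0
t 11.18 tcp lat -0.0012 along -0.0286 z 0.1290 F along -0.09 [ 0.49 -0.13  0.8 ] qface+ -0.0133 qface- 0.0261
n 30 z 0.1393 along -0.0091 0.0007 q 0.0308 mean 0.0313 lat -0.0176 0.0041
```

Second click (scene estimate 0.0308, minus its +0.0027 bias, gives 0.028). Now the third, with care.

```bash
python3 -m jog '[[[0,0.002,0],[0,0,0],0],[[0,0.003,0],[0,0,0],0],[[0,0.003,0],[0,0,0],0]]'; python3 -c 'from q import *;tcp()'
```

```text
clock: 11.6
position: [0.5321, 0.1189, 0.129]
ee_rot: [0.74, 0.672, -0.011, 0.002]
ft_force: [-3.8, -10.6, 6.3]
grip_width: 0.0
t 11.60 tcp lat -0.0015 along -0.0243 z 0.1290 F along -10.91 [ -3.77 -10.62   6.25] qface+ -0.0090 qface- 0.0304
```

```bash
python3 -m jog '[[[0,0.004,0],[0,0,0],0]]'; python3 -c 'from q import *;tcp()'
```

```text
clock: 11.72
position: [0.5321, 0.1203, 0.129]
ee_rot: [0.741, 0.671, -0.013, 0.003]
ft_force: [-2.1, -9.0, 5.6]
grip_width: -0.0
t 11.72 tcp lat -0.0015 along -0.0229 z 0.1290 F along -9.18 [-2.08 -9.03  5.59] qface+ -0.0076 qface- 0.0318
```

```bash
python3 -m jog '[[[0,0.003,0],[0,0,0],0]]'; python3 -c 'from q import *;tcp()'
```

```text
clock: 11.85
position: [0.5322, 0.1216, 0.1291]
ee_rot: [0.742, 0.671, -0.014, 0.004]
ft_force: [-1.3, -6.5, 2.7]
grip_width: 0.001
t 11.85 tcp lat -0.0016 along -0.0216 z 0.1291 F along -6.60 [-1.3  -6.52  2.67] qface+ -0.0063 qface- 0.0331
```

```bash
python3 -m jog '[[[0,0.002,0],[0,0,0],0]]'; python3 -c 'from q import *;tcp()'
```

```text
clock: 11.98
position: [0.5322, 0.1223, 0.1291]
ee_rot: [0.742, 0.67, -0.015, 0.004]
ft_force: [-1.7, -6.2, 3.6]
grip_width: 0.004
t 11.97 tcp lat -0.0016 along -0.0209 z 0.1291 F along -6.36 [-1.71 -6.24  3.6 ] qface+ -0.0056 qface- 0.0338
```

```bash
python3 -m jog '[[[0,0.003,0],[0,0,0],0]]'; python3 -c 'from q import *;tcp()'
```

```text
clock: 12.1
position: [0.5324, 0.1241, 0.1291]
ee_rot: [0.743, 0.67, -0.015, 0.005]
ft_force: [-0.0, -3.4, 1.1]
grip_width: 0.002
t 12.10 tcp lat -0.0016 along -0.0191 z 0.1291 F along -3.40 [-0.02 -3.41  1.13] qface+ -0.0038 qface- 0.0356
```

```bash
python3 -m jog '[[[0,0.002,0],[0,0,0],0]]'; python3 -c 'from q import *;tcp()'
```

```text
clock: 12.22
position: [0.5325, 0.1262, 0.1292]
ee_rot: [0.743, 0.669, -0.015, 0.005]
ft_force: [0.5, -1.6, 0.9]
grip_width: -0.0
t 12.22 tcp lat -0.0016 along -0.0170 z 0.1292 F along -1.56 [ 0.46 -1.6   0.9 ] qface+ -0.0017 qface- 0.0377
```

```bash
python3 -m jog '[[[0,0.001,0],[0,0,0],0]]'; python3 -c 'from q import *;tcp()
p,d,m=snap("scene","s7");handle(p,d,m);tcp()'
```

```text
clock: 12.35
position: [0.5324, 0.1279, 0.1292]
ee_rot: [0.742, 0.67, -0.015, 0.005]
ft_force: [0.4, 0.1, 0.3]
grip_width: -0.001
t 12.35 tcp lat -0.0019 along -0.0153 z 0.1292 F along 0.17 [0.4  0.13 0.29] qface+ -0.0000 qface- 0.0394
n 32 z 0.1392 along 0.0051 0.0136 q 0.0444 mean 0.0438 lat -0.0171 0.0049
t 12.40 tcp lat -0.0019 along -0.0152 z 0.1292 F along -0.23 [ 0.37 -0.27 -0.34] qface+ 0.0001 qface- 0.0395
```

Third click: the scene estimate is 0.0444, less the bias 0.0417, and the force is zero. I retreat backwards, then up.

```bash
python3 -m jog '[[[-0.001,-0.008,0],[0,0,0],0],[[-0.001,-0.012,0],[0,0,0],0],[[0,-0.005,0.03],[0,0,0],0],[[0,0,0.05],[0,0,0],0],[[0,0,0.05],[0,0,0],0]]'
python3 -m jog '[[[-0.02,-0.04,0.02],[0,0,0],0],[[-0.02,-0.05,0],[0,0,0],0],[[-0.02,-0.04,0],[0,0,0],0],[[0,0,0],[0,0,0],0],[[0,0,0],[0,0,0],0]]'
python3 - <<'E'
from q import *
tcp()
for n in('scene','top'):
    p,d,m=snap(n,n+'8');handle(p,d,m)
z=np.load('pics/top1.npz');D=cv2.absdiff(z['p'],p).max(2);
cv2.imwrite('pics/t8.png',np.hstack([p[100:270,200:400,::-1],cv2.cvtColor(D[100:270,200:400],cv2.COLOR_GRAY2BGR)]).repeat(2,0).repeat(2,1))
a=run(z['p'],0,0,(200,100,400,275));b=run(p,0,0,(200,100,400,275))
for k in('white','blue','orange'):print(k,[t[1].round(1) for t in a[k]],[t[1].round(1) for t in b[k]])
E
```

```text
clock: 13.02
position: [0.5275, 0.0982, 0.2585]
ee_rot: [0.743, 0.669, -0.018, 0.002]
ft_force: [0.8, -1.3, 0.0]
grip_width: 0.001
clock: 13.65
position: [0.4659, -0.0381, 0.2836]
ee_rot: [0.744, 0.668, -0.015, 0.005]
ft_force: [0.6, 0.3, 0.6]
grip_width: -0.001
t 13.65 tcp lat -0.0540 along -0.1864 z 0.2836 F along 0.33 [0.64 0.27 0.57] qface+ -0.1711 qface- -0.1317
n 52 z 0.1391 along 0.0037 0.0152 q 0.0444 mean 0.0451 lat -0.0161 0.0073
n 114 z 0.1408 along -0.0006 0.0146 q 0.0420 mean 0.0420 lat -0.0141 0.0126
white [array([333., 204.]), array([236.2, 215. ])] [array([333.2, 204.1]), array([243. , 210.4])]
blue [array([344.1, 126.2])] [array([344.1, 126.2])]
orange [array([330.1, 203.1])] [array([330. , 203.1])]
```

View pics/t8.png

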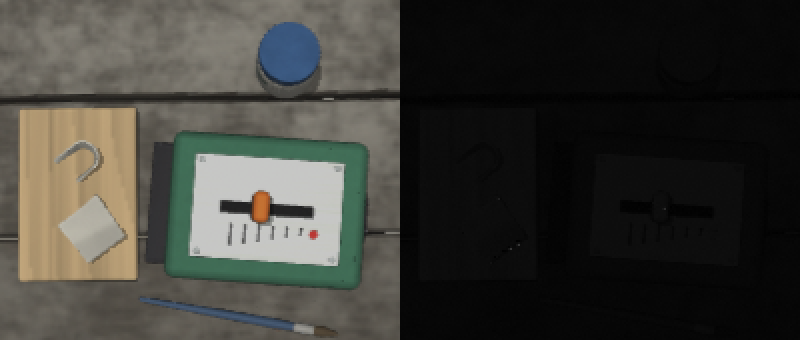

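View pics/scene8.png

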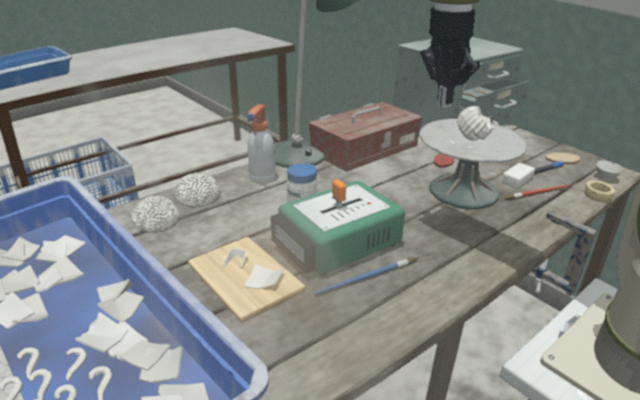

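The handle is back at joint 0.042, with the arm clear. The difference image shows the castings, jar and brush in place, apart from a few edge pixels along the petal.

```bash
python3 -c 'from workcell import manip;print(manip.hand_in())'
```

```text
the job is handed in; nothing more can be done
None
```

The lever is back in the third notch, where I had found it, after going fully to off and being pushed up three clicks. I handed the job in at about 13.8 s.

- **To off:** with the fingers shut, I pushed the lever back to the red-dot end. It stopped firmly at about 14 N, and the scene picture showed the stem at the end of the slot.
- **To the third notch:** I crossed over the handle and pushed from the red-dot side in 1–4 mm steps. I counted three clicks, each seen as the push force dropping to zero. The scene camera read 16, 31 and 44 mm after them, against 3 mm at off, and its readings ran about 2.5 mm high. I stopped at the third click, then backed away and lifted clear.

**Last checks:**
- The top camera puts the lever at 0.0420 m. The scene camera reads 0.0444 m, or about 0.042 m with that offset taken off.
- Jar and handle are at the same pixels as at the start (within 0.1 px), and the brush and cuff show no change in the before/after top pictures.
- The petal showed a few differing edge pixels, and its white-colour patch came out in a different place. I took this for a borderline brightness threshold, since its outline looks unmoved, but I did not measure it further.

**Push force:** leaving each notch read about 9–12 N at the wrist, more than the 4–7 N stated.

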